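Set a limit switch with a wedge, just to the click

ROBOT

A 6-joint arm with a two-finger parallel gripper is mounted at the origin on the work surface; the furniture and walls round the work are solid. World frame = base frame: x ahead of the robot, y to its left, z up, the work surface at z = 0. Lengths are in m, angles in rad, forces in N, time in s.
With the tool pointing down it reaches from about 0.4 to 0.825 m from the base axis. Payload 7 kg.
Tool frame: the origin (TCP) lies between the finger pads; the fingertips stand 17 mm ahead of it and the grasp point (between the pads) lies 2 mm behind it; z points along the fingers, y is the line along which they close (so a half turn about z gives the same grasp; the last joint's range is limited). The gripper opens to 88 mm and grips with 3 to 60 N. Pads are 19 mm wide; open, the fingers measure 130 mm over their backs; the gripper's body (78 mm by 193 mm) begins 47 mm behind the grasp point.
Start: joints at [1.406, 0.359, 0.012, 0, -1.224, -0.288], TCP at [0.295, 0.607, 0.222] pointing down, gripper open.
Joint ranges: [-3.07, 3.07], [-1.43, 2.12], [-1.02, 1.25], [-3.03, 1.67], [-3.05, -0], [-3.03, 3.03]. Speed limits (rad/s): [2.39, 2.39, 3.01, 3.14, 3.14, 3.14].

INTERFACE

Orientations are given as [roll, pitch, yaw] about the fixed x, y, z axes, in that order (R = Rz(yaw) Ry(pitch) Rx(roll)).
In Python, from plant import readout, cams, ctrl gives the robot as it stands.
- The arm moves only by the shell command python3 -m crank 'ROWS' [OPENING] [FORCE]. ROWS is JSON, one flat list of numbers, 6 for each row, row after row: the shift along the tool's x, y, z in mm, then the turn, a rotation vector about the tool's x, y, z in degrees. A call has 1 to 12 rows; each row is the pose to reach, as a shift and turn from the pose commanded when the call began, along the tool's axes at that moment; what a row does not reach only later rows make up. A row lasts 1/10 s, in which the tool goes at most 50 mm and 8.59 degrees, less where a joint would pass 70% of its speed; a pose out of reach is approached as far as the arm can. A call with a gripper value outside its range is refused whole. OPENING is the opening, from 0 (shut) to 1 (fully open), set as the call begins (- or left out, the last holds). The fingers move at their own pace and stop on an object; FORCE is the grip in N (left out, the last holds). Time passes only in rows, so rows that repeat a pose let the fingers close. It gives the time, the measured TCP pose, the force, the opening and the grip force at its end, in the units of the state.
- readout.state(): the state, without advancing time (a new reading comes with each control period).
- cams.capture(name): name is "scene" or "top"; returns the picture (420x560x3 uint8, red, green, blue); there is no depth.
- cams.get_calibration(name): a dict with "intrinsics" (3x3 intrinsics, pixels), "rvec" (rotation vector, rad) and "tvec" (3), from world to camera coordinates, as OpenCV has them. Camera axes: x right, y down, z forward; pixel columns grow to the right and rows downward; lengths in m; the calibration is good to about 2 mm. A picture is of the moment at which its call begins. get_calibration takes no time and is no camera call.
- ctrl.hand_in(): hands the job in; it is judged then, once.
The state is a dict: "clock": time; "joint_pos": joint angles; "joint_velocities": joint speeds; "joint_efforts": joint torques, N m; "ee_pos": TCP position; "tcp_rot": TCP orientation; "force": force on the tool from outside, world axes, zero at the start; "torque": the same for the moment, N m; "grip_width": finger opening in m; "gripper_force": force on a finger pad.
Only numpy, scipy, OpenCV 4.12 (cv2) and the standard library are available. Lean on these libraries where they do the work, as an engineer would, in place of code of your own. Each camera call takes 0.05 s, during which the arm holds its last target. There are 200 camera calls.

TASK

Set up the roller-lever limit switch on its rig: lay the beech wedge flat in the channel, thin end towards the roller, and slide it under the roller until the switch has just clicked, so that the pointer stands between the two black marks on the dial. Do not overtravel it: the pointer must never go past the second mark. Leave the wedge there holding the lever, and leave the other things on the bench where they are.

Things in the scene. Friction and masses are not known exactly. Their poses are not given: they have to be found in the camera images.
- switch_rig: Fixed rig: grey base plate 115 x 250 x 10 mm with a shallow channel along its y axis and, on the channel's +x side, a grey switch housing with an upright white dial. Origin: underside of the plate, on the channel's centre line, below the resting roller; z up. Plate: x -35 to 80, y -100 to 150 mm. The wedge is fed along -y: loading end at +y, roller at y = 0.
- channel_floor (a point): Point on the channel floor (rig z = 10 mm, level) at the loading end, on the centre line, rig y = +75 mm; axes as the rig's. The channel is 38 mm wide between aluminium rails 6 mm wide and 7 mm high above the floor (tops at rig z = 17 mm), from rig y = -85 to +95 mm, then flaring outward to y = +126 mm.
- roller_lever (a joint): Angle of the switch lever (rad): 0 at rest, grows as the roller is lifted (up to a stop at 0.5). The switch clicks at 0.13, pointer on the first black mark; the second mark, at 0.22, is the overtravel limit. No felt detent: the pointer shows the click. Spring return: 1.5 N at the roller to start lifting, 3.2 N at the limit. Pivot axis parallel to the rig's x, at rig y = -40, z = 34 mm.
- roller_center (a point): Centre of the black roller at the lever's end (moves with the lever): 22 mm in diameter, 18 mm wide, free-turning about an axis parallel to the rig's x. At rest at rig (0, 0, 26) mm, so its lowest point is 5 mm above the channel floor; 40.8 mm from the pivot.
- pointer_tip (a point): Tip of the thin dark pointer that turns with the lever, 100 mm from the pivot, in front of the white dial; upright at rest, it leans to the rig's -y as the roller rises. Marks: 13 and 22 mm from its rest position. Dial plate: rig x 30 to 33, y -85 to -35, top at z = 145 mm. Housing: x 30 to 70, y -65 to -15, top at z = 60 mm.
- wedge: Loose beech wedge, 100 mm long (y), 32 mm wide (x), about 35 g, flat on the bench at the start. Origin: centre of its flat underside; z up. Top an even slope: 4 mm thick at the thin end (y = -50), 14 mm in the middle, 24 mm at the thick end (y = +50). In the channel it has 3 mm play each side and the rails cover the lowest 7 mm of its sides: fingers across it must keep above that.
- wedge_thin_end (a point): Middle of the wedge's thin end, 50 mm from its origin towards its -y, 2 mm above the underside. Pushing the wedge 10 mm further in lifts the roller 2 mm, about 0.05 rad of lever. Thickness under the roller is about 10 mm at the click, about 14 mm at the limit. Friction holds the wedge where it is left.
- mug: Bystander: mug, 91 mm tall, beyond the wedge to the right; leave it alone.
- tape_roll: Bystander: roll of tape lying flat, 104 mm across, 25 mm high; leave it alone.
There are look-alikes about, which are no part of the job. Several things have the shape of the wedge; the one meant has the colours described above.

How it is judged:
By the outcome, as a careful person would: the job done as asked, in the order asked, and still so for the second after the job is handed in, with the robot touching nothing.
It also fails if it takes over 58 s, if anything falls off the work surface, if the arm or the gripper's body presses on something with over 40 N, if the wrist force passes 120 N, or if a joint passes its speed limit or range.

## Working session

There is one attempt and no reset: what is moved stays moved. The work goes in short steps, Python scripts to look and compute and a shell command to move; the robot and the scene stay as the last step left them, time stands still between calls to the robot, and variables do not carry over. Pictures are saved under pics/ and viewed, at most 10 in all, crops included, and the job is handed in when it is done.

```bash
mkdir -p pics; ls
python3 - <<'E'
from plant import readout, cams
import cv2
for n in("scene","top"):
    im=cams.capture(n); cv2.imwrite(f"pics/{n}0.png",im[:,:,::-1]); print({k:v for k,v in cams.get_calibration(n).items()})
s=readout.state();print(s)
E
```

```text
pics
{'intrinsics': array([[490.35330143,   0.        , 283.23529187],
       [  0.        , 490.35330143, 205.41668408],
       [  0.        ,   0.        ,   1.        ]]), 'rvec': array([ 2.03555491, -0.69342038,  0.38251504]), 'tvec': array([-0.51876001,  0.12069993,  1.27739242])}
{'intrinsics': array([[527.14735333,   0.        , 278.64103383],
       [  0.        , 527.14735333, 221.17022404],
       [  0.        ,   0.        ,   1.        ]]), 'rvec': array([ 2.14954931, -2.11716622,  0.16461031]), 'tvec': array([-0.23496926,  0.45515986,  1.30197312])}
{'clock': 0.1, 'joint_pos': array([ 1.40610997e+00,  3.59303249e-01,  1.11690025e-02, -2.93438534e-04,
       -1.22411573e+00, -2.88104547e-01]), 'joint_velocities': array([-0.00074975, -0.00138863,  0.00065609, -0.00072493, -0.00023638,
        0.00178097]), 'joint_efforts': array([-2.13474130e-03, -5.84162092e+01,  2.93751240e+01,  7.01535031e+00,
        1.01768947e-02, -5.56643772e-05]), 'ee_pos': array([0.29513064, 0.60657158, 0.22093494]), 'tcp_rot': array([ 3.14012053e+00, -1.48571424e-04, -4.52890703e-01]), 'force': array([-0.01920826, -0.40143286,  0.53753172]), 'torque': array([-0.00284168,  0.03584744, -0.02761584]), 'gripper_force': 0.0, 'grip_width': 0.08784977421857089}
```

View pics/scene0.png

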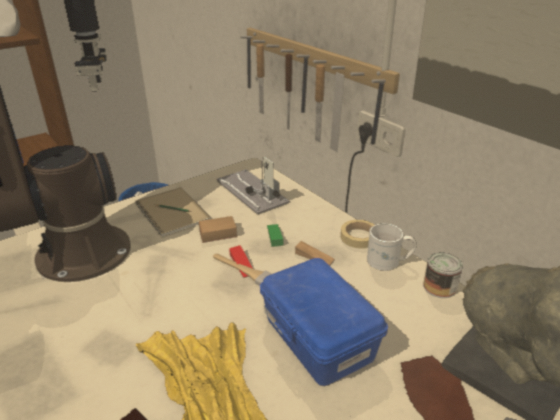

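View pics/top0.png

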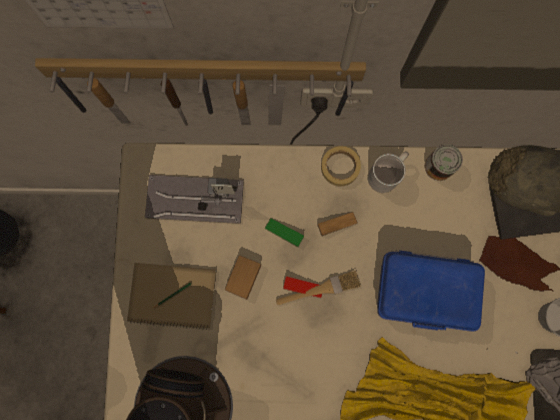

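The scene view shows the rig at (255,187), with a wood wedge at about (314,253) next to the mug. In the top view the roller is at (203,206) with the loading end on the left, and wedge candidates are at (337,222) and (243,277). I'll enlarge these areas.

```bash
cat > h.py <<'E'
import numpy as np, cv2
from plant import readout, cams
def cal(n):
    c=cams.get_calibration(n); return c["intrinsics"],cv2.Rodrigues(np.array(c["rvec"]))[0],np.array(c["tvec"]).reshape(3)
def ray(n,p,z):
    K,R,t=cal(n); o=-R.T@t; d=R.T@np.linalg.inv(K)@np.array([p[0],p[1],1.]); return o+d*(z-o[2])/d[2]
def proj(n,P):
    K,R,t=cal(n); q=K@(R@np.array(P,float).reshape(-1,3).T+t[:,None]); return (q[:2]/q[2]).T
E
python3 - <<'E'
import cv2,numpy as np
t=cv2.imread("pics/top0.png");s=cv2.imread("pics/scene0.png")
a=cv2.resize(t[160:310,140:370],(800,522),interpolation=cv2.INTER_CUBIC)
cv2.imwrite("pics/topc.png",a)
b=cv2.resize(s[150:290,190:350],(686,600),interpolation=cv2.INTER_CUBIC)
cv2.imwrite("pics/scenec.png",b)
E
```

```text
(no output)
```

View pics/topc.png

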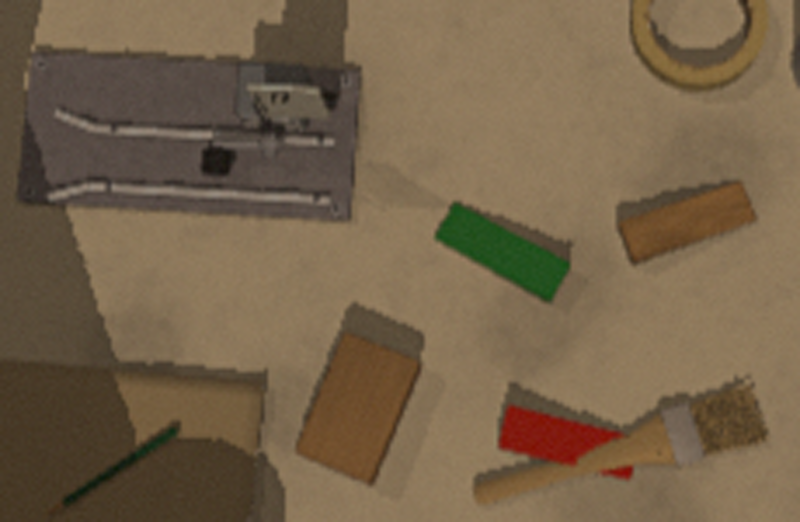

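View pics/scenec.png

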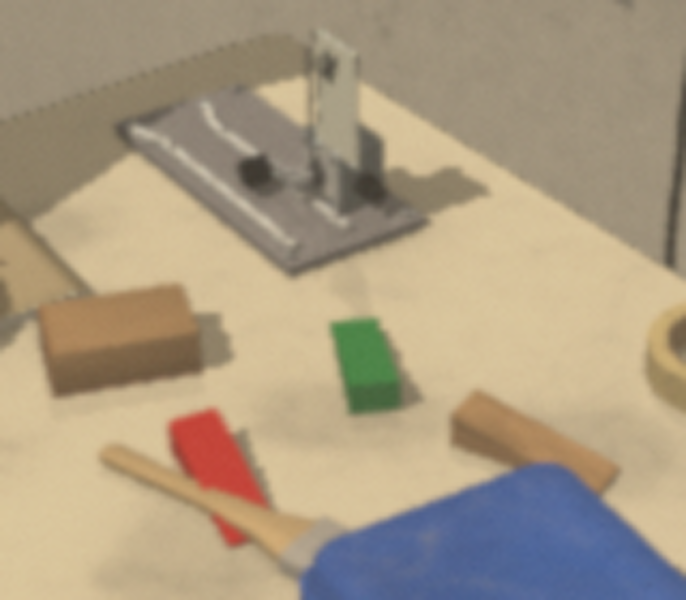

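The beech wedge is at crop (685,222), with its thick end on the left (+y side). The rig's flare is on the left and the roller at crop (217,160). Next I'll measure both.

Run:
```python
from h import *
t=cv2.imread("pics/top0.png")
for n in("top","scene"):
    K,R,tt=cal(n);print(n,"cam at",(-R.T@tt).round(3))
hsv=cv2.cvtColor(t,cv2.COLOR_BGR2HSV)
def stat(u,v): print("hsv",u,v,hsv[v-1:v+2,u-1:u+2].reshape(-1,3).mean(0).round())
for p in[(337,222),(243,277),(300,240),(320,222),(360,240),(175,210),(190,188)]: stat(*p)
m=((hsv[...,0]<=16)&(hsv[...,1]>95)&(hsv[...,2]>85)).astype(np.uint8)
roi=np.zeros_like(m);roi[200:245,308:368]=1
cs,_=cv2.findContours(m*roi,cv2.RETR_EXTERNAL,cv2.CHAIN_APPROX_NONE)
c=max(cs,key=cv2.contourArea);r=cv2.minAreaRect(c);b=cv2.boxPoints(r);print("wedge",cv2.contourArea(c),r,b.round(1).tolist())
for p in b: print(p, ray("top",p,.024).round(4),ray("top",p,.004).round(4),ray("top",p,0).round(4))
# plate corners from crop (scale 230/800)
k=230/800
P=np.array([[37,50],[360,68],[350,218],[20,202]])*k+[140,160]
W=np.array([ray("top",p,.01) for p in P]);print(W.round(4),[np.linalg.norm(W[i]-W[(i+1)%4]).round(4) for i in range(4)])
print("roller",ray("top",np.array([217,160])*k+[140,160],.034))
```

```text
top cam at [ 0.243 -0.24   1.357]
scene cam at [-0.21  -1.127  0.775]
hsv 337 222 [ 15. 158. 113.]
hsv 243 277 [ 15. 154. 110.]
hsv 300 240 [ 54. 147.  80.]
hsv 320 222 [ 16. 120.  94.]
hsv 360 240 [ 17.  92. 141.]
hsv 175 210 [12. 58. 84.]
hsv 190 188 [12. 56. 86.]
wedge 449.0 ((336.79998779296875, 222.9000244140625), (14.230249404907227, 38.896018981933594), 71.56504821777344) [[316.1000061035156, 222.3000030517578], [353.0, 210.0], [357.5, 223.5], [320.6000061035156, 235.8000030517578]]
[316.09998 222.30002] [ 0.4591 -0.3238  0.024 ] [ 0.4624 -0.3251  0.004 ] [ 0.463  -0.3253  0.    ]
[353.      210.00003] [ 0.4925 -0.4184  0.024 ] [ 0.4963 -0.4211  0.004 ] [ 0.497  -0.4216  0.    ]
[357.5     223.50003] [ 0.4576 -0.4297  0.024 ] [ 0.4608 -0.4325  0.004 ] [ 0.4614 -0.4331  0.    ]
[320.59998 235.80002] [ 0.4244 -0.3355  0.024 ] [ 0.4272 -0.3369  0.004 ] [ 0.4277 -0.3372  0.    ]
[[ 0.5828  0.1109  0.01  ]
 [ 0.5722 -0.1339  0.01  ]
 [ 0.4576 -0.1294  0.01  ]
 [ 0.466   0.1172  0.01  ]] [np.float64(0.245), np.float64(0.1148), np.float64(0.2468), np.float64(0.1169)]
roller [ 0.49547209 -0.03242739  0.034     ]
```

```bash
cat >> h.py <<'E'
def go(x,y,z,yaw):
    "tool-frame row (mm,deg) from measured pose to world target, tool down, yaw deg"
    from scipy.spatial.transform import Rotation as Ro
    s=readout.state(); R0=Ro.from_euler("xyz",s["tcp_rot"]); R1=Ro.from_euler("xyz",[np.pi,0,np.radians(yaw)])
    print("t%.1f"%s["clock"],"row",(R0.inv().apply(np.array([x,y,z])-s["ee_pos"])*1e3).round(1),np.degrees((R0.inv()*R1).as_rotvec()).round(1))
E
python3 - <<'E'
from h import *
t=cv2.imread("pics/top0.png");g=cv2.cvtColor(t,cv2.COLOR_BGR2GRAY).astype(float)
def rail(u0,u1,va,vb,z):
    pts=[]
    for u in range(u0,u1):
        col=g[va:vb,u]; w=np.clip(col-100,0,None)
        if w.sum()>15: pts.append((u,va+(w*np.arange(vb-va)).sum()/w.sum()))
    W=np.array([ray("top",p,z)[:2] for p in pts]); f=np.polyfit(W[:,1],W[:,0],1)
    print(len(pts),"x=%.4f*y+%.4f"%tuple(f),"resid",np.abs(np.polyval(f,W[:,1])-W[:,0]).max().round(4),"yrange",W[:,1].min(),W[:,1].max()); return f
a=rail(172,200,192,203,.017);b=rail(172,234,209,222,.017)
# plate edges
k=230/800
for nm,p,z in[("box corner",(383,253),.1),("box",(378,322),.1),("mug c",(389,170),.05),("tape",(341,165),.02)]: print(nm,ray("top",p,z).round(3))
d=lambda u0,v0:None
sub=g[150:230,140:250]
# roller mask
m=(g[196:218,192:215]<45);vv,uu=np.nonzero(m);print("roller px",uu.mean()+192,vv.mean()+196,uu.min()+192,uu.max()+192,m.sum(), ray("top",(uu.mean()+192,vv.mean()+196),.03).round(4))
go(.5,.28,.25,-60)
E
```

```text
26 x=0.0422*y+0.5194 resid 0.0007 yrange -0.02016834182569635 0.044965718544374006
60 x=-0.0098*y+0.4719 resid 0.0029 yrange -0.10996358970224124 0.04765973539046617
box corner [ 0.375 -0.479  0.1  ]
box [ 0.213 -0.465  0.1  ]
mug c [ 0.593 -0.507  0.05 ]
tape [ 0.612 -0.388  0.02 ]
roller px 202.16923076923078 205.66153846153847 198 214 65 [ 0.4971 -0.0312  0.03  ]
t0.1 row [327.1 204.  -28.7] [ 0.1 -0.  34.1]
```

Run:
```python
from h import *
t=cv2.imread("pics/top0.png");g=cv2.cvtColor(t,cv2.COLOR_BGR2GRAY).astype(float)
def line(nm,us,v0,sl,h,z,mode):
    pts=[]
    for u in us:
        c=v0+sl*(u-us[0]); va=int(round(c-h)); col=g[va:va+2*h+1,u]
        if mode=="edge": w=np.abs(np.diff(col)); w[w<.4*w.max()]=0; v=(w*(np.arange(len(w))+.5)).sum()/w.sum()
        else: w=col-np.percentile(col,40); w[w<.3*w.max()]=0; v=(w*np.arange(len(w))).sum()/w.sum()
        pts.append((u,va+v))
    W=np.array([ray("top",p,z)[:2] for p in pts])
    for _ in range(3):
        f=np.polyfit(W[:,1],W[:,0],1); r=np.abs(np.polyval(f,W[:,1])-W[:,0]); W=W[r<=max(.001,np.percentile(r,85))]
    print(nm,len(W),"slope %.4f x(y=-.03) %.4f"%(f[0],np.polyval(f,-.03)),"y",W[:,1].min().round(3),W[:,1].max().round(3))
line("plate +x",range(156,204),174.9,.056,4,.01,"edge")
line("plate -x",range(168,238),219.5,.05,4,.005,"edge")
line("rail +x",range(173,202),197.5,.058,3,.017,"peak")
line("rail -x",range(173,233),213.3,.076,3,.017,"peak")
for v in(185,212): # plate ends
    for ua,ub in((142,152),(236,250)): print(v,ua,g[v,ua:ub].astype(int))
```

```text
plate +x 31 slope 0.0388 x(y=-.03) 0.5806 y -0.014 0.094
plate -x 55 slope 0.0424 x(y=-.03) 0.4603 y -0.112 0.06
rail +x 27 slope 0.0431 x(y=-.03) 0.5179 y -0.025 0.045
rail -x 57 slope 0.0412 x(y=-.03) 0.4741 y -0.1 0.045
185 142 [ 79  76  74  74  82 104  84  76  74  78]
185 236 [ 48  54  78  81  78  77  74  75 105 115 114 114 116 118]
212 142 [82 76 80 59 51 50 51 50 51 49]
212 236 [ 78  85  81  83  80  63 105 112 113 111 114 113 113 113]
```

```bash
R='327,204,-29,0,0,34'; python3 -m crank '[327,204,-29,0,0,34,327,204,-29,0,0,34,327,204,-29,0,0,34,327,204,-29,0,0,34,327,204,-29,0,0,34,327,204,-29,0,0,34,327,204,-29,0,0,34,327,204,-29,0,0,34,327,204,-29,0,0,34,327,204,-29,0,0,34]' 1; python3 -c "
from h import *
go(.5,-.08,.25,-65)"
```

```text
clock: 1.1
ee_pos: [0.5004, 0.2795, 0.2505]
tcp_rot: [3.141, 0.0, -1.048]
force: [-0.7, 1.0, -0.2]
grip_width: 0.0874
gripper_force: 0.0
t1.1 row [311.4 179.7   0.5] [0.  0.  4.9]
```

Rails give a yaw of −2.4° and a centre line at x = 0.4965 + 0.042(y + 0.03). The spacing of 43.8 mm matches the spec. The roller is at y ≈ −0.032. Moving on to the wedge.

```bash
python3 -m crank '[311,180,0,0,0,5,311,180,0,0,0,5,311,180,0,0,0,5,311,180,0,0,0,5,311,180,0,0,0,5,311,180,0,0,0,5,311,180,0,0,0,5,311,180,0,0,0,5]' ; python3 -c "
from h import *
go(.45,-.348,.12,-70)"
```

```text
clock: 1.9
ee_pos: [0.4995, -0.0815, 0.2505]
tcp_rot: [3.141, -0.0, -1.135]
force: [-0.4, 0.8, -0.3]
grip_width: 0.0876
gripper_force: 0.0
t1.9 row [220.8 157.1 130.7] [ 0.  -0.   4.9]
```

```bash
python3 -m crank '[221,157,131,0,0,5,221,157,131,0,0,5,221,157,131,0,0,5,221,157,131,0,0,5,221,157,131,0,0,5,221,157,131,0,0,5,221,157,131,0,0,5,221,157,131,0,0,5]' ; python3 -c "
from h import *
go(.45,-.348,.0255,-70)
t=cams.capture('top');s=cams.capture('scene')
a=cv2.resize(t[150:290,270:410],(400,400),interpolation=2);b=cv2.resize(s[190:330,240:380],(400,400),interpolation=2)
cv2.imwrite('pics/c1.png',np.hstack([a,b])[:,:,::-1])"
```

```text
clock: 2.7
ee_pos: [0.4512, -0.3454, 0.1184]
tcp_rot: [3.14, 0.002, -1.222]
force: [1.1, 0.3, -0.5]
grip_width: 0.0877
gripper_force: 0.0
t2.7 row [ 2.2  1.9 92.9] [ 0.1  0.1 -0. ]
```

View pics/c1.png

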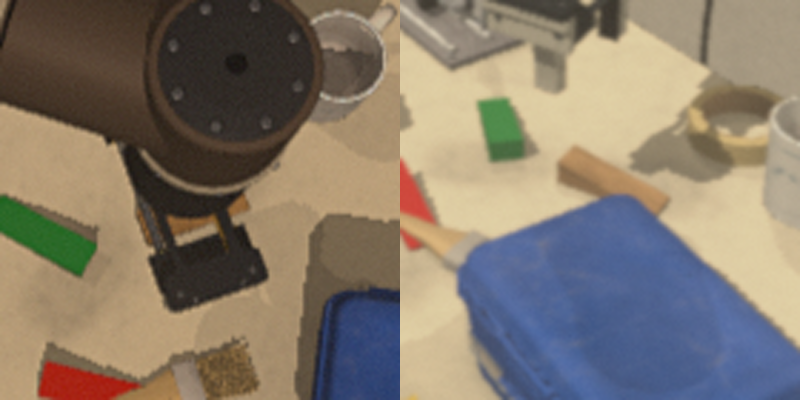

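The left crop shows the open fingers straddling the wedge, with its thin end visible at (240,205). The right crop shows the wedge at (612,180), with the box and mug well clear. Next I descend and grip.

```bash
python3 -m crank '[1,1,40,0,0,0,1,1,75,0,0,0,1,1,94,0,0,0,1,1,94,0,0,0,1,1,94,0,0,0]' ; python3 -m crank '[0,0,0,0,0,0,0,0,0,0,0,0,0,0,0,0,0,0,0,0,0,0,0,0,0,0,0,0,0,0,0,0,0,0,0,0,0,0,0,0,0,0,0,0,0,0,0,0,0,0,0,0,0,0,0,0,0,0,0,0]' 0 20
```

```text
clock: 3.3
ee_pos: [0.4522, -0.3461, 0.0269]
tcp_rot: [-3.141, -0.001, -1.218]
force: [0.8, 0.4, 0.9]
grip_width: 0.0875
gripper_force: 0.0
clock: 4.3
ee_pos: [0.4508, -0.3469, 0.0257]
tcp_rot: [3.141, 0.0, -1.221]
force: [0.4, 0.3, -0.4]
grip_width: 0.0134
gripper_force: 0.0
```

```bash
python3 -m crank '[0,0,0,0,0,0]' 1;  python3 -m crank '[0,0,0,0,0,0,0,0,0,0,0,0,0,0,0,0,0,0,0,0,0,0,0,0,0,0,0,0,0,0,0,0,0,0,0,0,0,0,0,0,0,0,0,0,0,0,0,0,0,0,0,0,0,0,0,0,0,0,0,0]' 1; python3 -c "
from h import *
t=cams.capture('top');s=cams.capture('scene')
a=cv2.resize(t[180:280,280:380],(400,400),interpolation=2);b=cv2.resize(s[210:310,270:370],(400,400),interpolation=2)
cv2.imwrite('pics/c2.png',np.hstack([a,b])[:,:,::-1])"
```

```text
clock: 4.4
ee_pos: [0.4508, -0.3469, 0.0257]
tcp_rot: [3.141, 0.0, -1.221]
force: [0.2, 0.1, 0.7]
grip_width: 0.0166
gripper_force: 0.0
clock: 5.4
ee_pos: [0.4509, -0.3469, 0.0258]
tcp_rot: [-3.142, -0.0, -1.221]
force: [0.1, -0.3, 0.7]
grip_width: 0.0873
gripper_force: 0.0
```

View pics/c2.png

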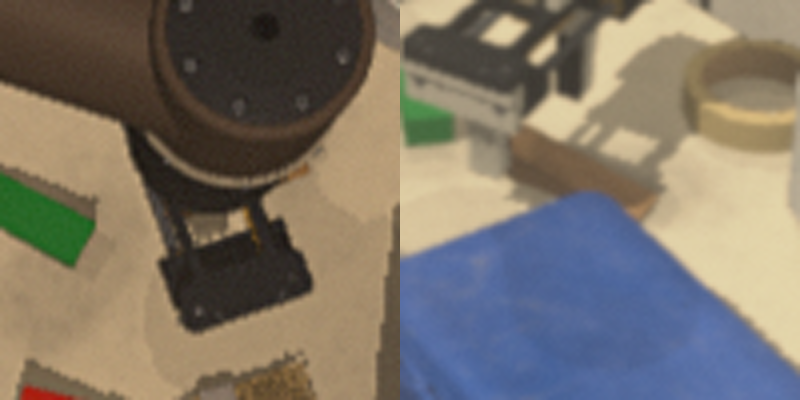

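```bash
python3 -m crank '[0,0,-40,0,0,0,0,0,-90,0,0,0,-45,0,-110,0,0,0,-90,0,-120,0,0,0,-135,0,-120,0,0,0,-180,0,-120,0,0,0,-180,0,-120,0,0,0]' 1
cat > m.py <<'E'
from h import *
t=cams.capture('top');s=cams.capture('scene')
def box(n,im,r,zs):
    h=cv2.cvtColor(im,cv2.COLOR_RGB2HSV); m=((h[...,0]<=17)&(h[...,1]>(100 if n=="top" else 75))&(h[...,2]>60)).astype(np.uint8)
    k=np.zeros_like(m);k[r[1]:r[3],r[0]:r[2]]=1
    cs,_=cv2.findContours(m*k,cv2.RETR_EXTERNAL,cv2.CHAIN_APPROX_NONE);c=max(cs,key=cv2.contourArea)
    b=cv2.boxPoints(cv2.minAreaRect(c));print(n,cv2.contourArea(c),cv2.approxPolyDP(c,1.6,True)[:,0].tolist())
    for p in b: print(p.round(1),*[ray(n,p,z)[:2].round(4) for z in zs])
    return c
c=box("top",t,(305,195,372,250),(.024,.004))
d=box("scene",s,(285,235,340,275),(.024,0))
a=cv2.resize(t[190:250,300:380],(400,300),interpolation=2);b=cv2.resize(s[235:275,285:345],(400,267),interpolation=2)
b=np.vstack([b,np.zeros((33,400,3),np.uint8)])
cv2.imwrite('pics/c3.png',np.hstack([a,b])[:,:,::-1])
E
python3 m.py
```

```text
clock: 6.2
ee_pos: [0.3873, -0.1745, 0.1462]
tcp_rot: [-3.14, 0.001, -1.217]
force: [1.0, -0.3, 0.1]
grip_width: 0.0875
gripper_force: 0.0
top 469.5 [[353, 212], [318, 223], [321, 235], [355, 224], [357, 222]]
[316.5 223.1] [ 0.457  -0.3248] [ 0.4602 -0.3261]
[352.8 210.2] [ 0.4921 -0.4178] [ 0.4958 -0.4205]
[357.4 223.2] [ 0.4583 -0.4295] [ 0.4616 -0.4323]
[321.1 236.2] [ 0.4235 -0.3368] [ 0.4262 -0.3383]
scene 363.0 [[295, 246], [295, 253], [308, 258], [321, 257], [329, 264], [334, 259], [302, 241]]
[292.2 251.6] [ 0.4093 -0.3559] [ 0.4291 -0.3312]
[298.4 239.2] [ 0.4553 -0.324 ] [ 0.4766 -0.2983]
[334.8 257.4] [ 0.4782 -0.439 ] [ 0.5001 -0.417 ]
[328.6 269.8] [ 0.4337 -0.4655] [ 0.4542 -0.4443]
```

View pics/c3.png

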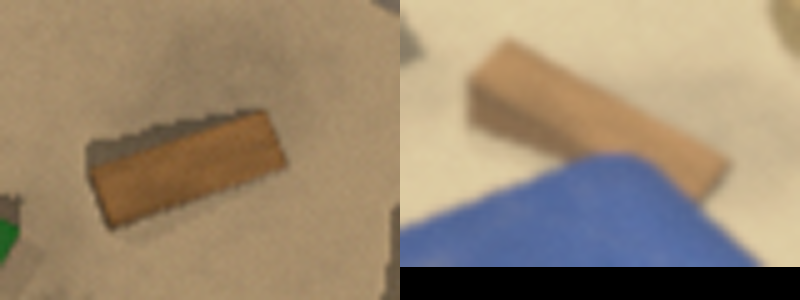

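The wedge has hardly moved. Its thick-end vertical edge is at scene (295,246–253), and both views agree. I'll compare where the fingers should have appeared with where they did.

Run:
```python
from h import *
T=np.array([.4509,-.3469,.0257]);ty=np.array([-.94,-.34,0])
for n in("top","scene"):
    print(n,"tcp",proj(n,T).round(1),"-x tip",proj(n,T+.044*ty-[0,0,.017]).round(1),"+x tip",proj(n,T-.044*ty-[0,0,.017]).round(1))
T2=np.array([.4512,-.3454,.1184])
for n in("top","scene"): print(n,"c1 tcp",proj(n,T2).round(1),"tips",proj(n,T2+.044*ty-[0,0,.017]).round(1),proj(n,T2-.044*ty-[0,0,.017]).round(1), "backs at tcp+40", proj(n,T2+.065*ty+[0,0,.03]).round(1))
s=readout.state();print(s["ee_pos"],s["joint_pos"])
```

```text
top tcp [[325.2 225.5]] -x tip [[330.4 242.5]] +x tip [[318.9 210.7]]
scene tcp [[302.7 243.4]] -x tip [[293.7 257.5]] +x tip [[311.  240.3]]
top c1 tcp [[327.7 219.4]] tips [[333.3 237.7]] [[320.9 203.7]] backs at tcp+40 [[338.3 243.6]]
scene c1 tcp [[303.1 212.8]] tips [[293.7 227. ]] [[311.7 210.6]] backs at tcp+40 [[289.2 214.7]]
[ 0.38940629 -0.17689307  0.14643746] [ 3.87698225e-02  9.16058741e-03 -6.15500782e-01  1.72753768e-04
 -9.44378034e-01  3.14234381e-01]
```

The fingertips appear about 5 px higher than the 17 mm figure predicts, so they probably closed just above the slope. I'll go back and probe downward by force to calibrate the height.

```bash
python3 -m crank '[180,0,20,0,0,0,180,0,30,0,0,0,180,0,40,0,0,0,180,0,80,0,0,0,180,0,110,0,0,0,180,0,120,0,0,0,180,0,120,0,0,0,180,0,120,0,0,0]' 1; python3 -c "
from h import *
go(.4495,-.3475,.02,-70)"
```

```text
clock: 7.1
ee_pos: [0.4515, -0.3473, 0.027]
tcp_rot: [-3.141, -0.001, -1.22]
force: [1.0, -1.7, 0.8]
grip_width: 0.0877
gripper_force: 0.0
t7.1 row [-0.5  2.   7. ] [-0.  -0.1  0.1]
```

```bash
python3 -m crank '[0,1,2,0,0,0,0,1,4,0,0,0,0,1,6,0,0,0,0,1,6,0,0,0,0,1,6,0,0,0]'; python3 -m crank '[0,0,2,0,0,0,0,0,2,0,0,0]'; python3 -m crank '[0,0,2,0,0,0,0,0,2,0,0,0]'
```

```text
clock: 7.6
ee_pos: [0.4501, -0.3471, 0.0201]
tcp_rot: [-3.141, -0.0, -1.22]
force: [-0.2, 0.2, 0.9]
grip_width: 0.0875
gripper_force: 0.0
clock: 7.8
ee_pos: [0.4498, -0.3471, 0.0175]
tcp_rot: [3.141, 0.0, -1.221]
force: [-0.5, 0.4, -0.1]
grip_width: 0.0878
gripper_force: 0.0
clock: 8.0
ee_pos: [0.4497, -0.3471, 0.0154]
tcp_rot: [3.141, 0.0, -1.221]
force: [0.2, -0.0, 0.2]
grip_width: 0.0874
gripper_force: 0.0
```

No contact at 0.0154, so the real tips are higher than stated. I'll keep probing.

```bash
for i in 1 2 3; do python3 -m crank '[0,0,2,0,0,0,0,0,2,0,0,0]' | egrep 'ee_pos|force: \['; done
```

```text
ee_pos: [0.4497, -0.3471, 0.0135]
force: [-0.4, 0.3, -0.2]
ee_pos: [0.4498, -0.3471, 0.0115]
force: [-0.2, 0.5, 0.4]
ee_pos: [0.4497, -0.3471, 0.0095]
force: [-1.1, -0.2, 0.7]
```

```bash
for i in 1 2; do python3 -m crank '[0,0,2,0,0,0,0,0,2,0,0,0]' | egrep 'ee_pos|force: \['; done;  python3 -m crank '[0,0,1,0,0,0,0,0,1,0,0,0]' | egrep 'ee_pos|force: \['
```

```text
ee_pos: [0.4498, -0.3471, 0.0075]
force: [0.4, -0.0, 0.2]
ee_pos: [0.4498, -0.3471, 0.0055]
force: [0.4, 0.7, 0.1]
ee_pos: [0.4499, -0.3472, 0.0046]
force: [-0.2, -0.5, 0.8]
```

```bash
for i in 1 ; do python3 -m crank '[0,0,1,0,0,0,0,0,1,0,0,0]' | egrep 'ee_pos|force: \['; done;  python3 -m crank '[0,0,1,0,0,0,0,0,1,0,0,0]' | egrep 'ee_pos|force: \[';  python3 -m crank '[0,0,1,0,0,0,0,0,1,0,0,0]' | egrep 'ee_pos|force: \['
```

```text
ee_pos: [0.4498, -0.3472, 0.0037]
force: [0.4, 0.0, -0.6]
ee_pos: [0.4499, -0.3472, 0.0026]
force: [0.3, 0.7, 0.4]
ee_pos: [0.4498, -0.3472, 0.0016]
force: [-0.2, -0.6, -0.5]
```

```bash
python3 -c "
from h import *
t=cams.capture('top');s=cams.capture('scene')
a=cv2.resize(t[190:265,290:365],(400,400),interpolation=2);b=cv2.resize(s[220:295,265:340],(400,400),interpolation=2)
cv2.imwrite('pics/c4.png',np.hstack([a,b])[:,:,::-1])"
```

```text
(no output)
```

View pics/c4.png

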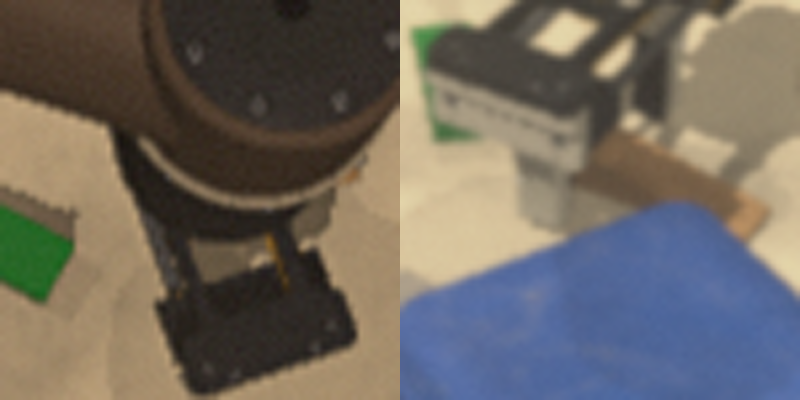

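The finger tip at crop (545,230), scene px (292,263), now sits close to the bench, with the wedge's thick end just behind it at (610,160). I'll probe a little further, in small steps.

```bash
for i in 1 2 3; do python3 - <<'E' >/dev/null
E
python3 -m crank '[0,0,1,0,0,0,0,0,1,0,0,0]' | egrep 'ee_pos|force: \[' ; done
```

```text
ee_pos: [0.4498, -0.3472, 0.0006]
force: [1.1, -0.1, -0.4]
ee_pos: [0.4499, -0.3471, -0.0004]
force: [0.1, 0.1, 1.3]
ee_pos: [0.4498, -0.3472, -0.0014]
force: [-0.6, 0.3, -0.9]
```

```bash
for i in 1 2; do python3 -m crank '[0,0,1,0,0,0,0,0,1,0,0,0]' | egrep 'ee_pos|force: \[' ; done
```

```text
ee_pos: [0.4498, -0.3472, -0.0024]
force: [-0.0, 0.2, -0.1]
ee_pos: [0.4498, -0.3472, -0.0034]
force: [0.1, 0.8, -0.9]
```

```bash
for i in 1 2; do python3 -m crank '[0,0,1,0,0,0,0,0,1,0,0,0]' | egrep 'ee_pos|force: \[' ; done
```

```text
ee_pos: [0.4498, -0.3472, -0.0044]
force: [-0.2, -1.4, 0.0]
ee_pos: [0.4499, -0.3472, -0.0045]
force: [-2.6, 1.7, 8.6]
```

Contact is at TCP z = −0.0045, so the tips are at z_TCP + 4.5 mm. I'll raise so the tips stand about 8.5 mm up, then grip.

```bash
python3 -m crank '[0,0,-9,0,0,0,0,0,-9,0,0,0,0,0,-9,0,0,0]' | egrep 'ee_pos|force: \['; python3 -m crank '[0,0,0,0,0,0,0,0,0,0,0,0,0,0,0,0,0,0,0,0,0,0,0,0,0,0,0,0,0,0,0,0,0,0,0,0,0,0,0,0,0,0,0,0,0,0,0,0,0,0,0,0,0,0,0,0,0,0,0,0]' 0 20
```

```text
ee_pos: [0.4503, -0.3473, 0.0041]
force: [-0.5, 0.5, 0.1]
clock: 12.6
ee_pos: [0.4499, -0.3472, 0.0038]
tcp_rot: [-3.142, 0.0, -1.221]
force: [-0.6, -1.5, -0.2]
grip_width: 0.0316
gripper_force: 20.0
```

Gripped at 31.6 mm. Lift first, then check how it moves with the arm.

```bash
python3 -m crank '[0,0,-20,0,0,0,0,0,-60,0,0,0,0,0,-110,0,0,0,0,0,-160,0,0,0,0,0,-196,0,0,0,0,0,-196,0,0,0,0,0,-196,0,0,0]'; python3 -c "
from h import *
go(.49,.10,.2,-92.4)"
```

```text
clock: 13.3
ee_pos: [0.4501, -0.3471, 0.2006]
tcp_rot: [-3.14, -0.001, -1.221]
force: [0.1, -0.5, -0.2]
grip_width: 0.0319
gripper_force: 20.0
t13.3 row [-406.4 -190.7    0.6] [-0.1 -0.  22.4]
```

```bash
python3 -m crank '[-406,-191,0,0,0,22.4,-406,-191,0,0,0,22.4,-406,-191,0,0,0,22.4,-406,-191,0,0,0,22.4,-406,-191,0,0,0,22.4,-406,-191,0,0,0,22.4,-406,-191,0,0,0,22.4,-406,-191,0,0,0,22.4,-406,-191,0,0,0,22.4,-406,-191,0,0,0,22.4,-406,-191,0,0,0,22.4]'; python3 -c "
from h import *
go(.5012,.079,.055,-92.4)"
```

```text
clock: 14.4
ee_pos: [0.4894, 0.1011, 0.1981]
tcp_rot: [3.139, -0.002, -1.609]
force: [-0.6, -0.4, -0.6]
grip_width: 0.0317
gripper_force: 20.0
t14.4 row [ 21.4 -13.  143.1] [ 0.2 -0.1  0.2]
```

```bash
python3 -m crank '[11,-13,40,0,0,0,11,-13,80,0,0,0,11,-13,120,0,0,0,11,-13,143,0,0,0,11,-13,143,0,0,0,11,-13,143,0,0,0]' |grep ee_pos
cat > w.py <<'E'
from h import *
import sys
t=cams.capture('top');s=cams.capture('scene');st=readout.state();print(st["clock"],st["ee_pos"].round(4))
for n,im,r in(("top",t,(150,185,235,235)),("scene",s,(215,160,300,215))):
    h=cv2.cvtColor(im,cv2.COLOR_RGB2HSV); m=((h[...,0]<=18)&(h[...,1]>(100 if n=="top" else 75))&(h[...,2]>60)).astype(np.uint8)
    k=np.zeros_like(m);k[r[1]:r[3],r[0]:r[2]]=1
    cs,_=cv2.findContours(m*k,cv2.RETR_EXTERNAL,cv2.CHAIN_APPROX_NONE)
    for c in sorted(cs,key=cv2.contourArea)[-2:]: print(n,cv2.contourArea(c),cv2.approxPolyDP(c,1.2,True)[:,0].tolist())
a=cv2.resize(t[165:240,140:250],(400,273),interpolation=2);b=cv2.resize(s[145:220,205:315],(400,273),interpolation=2)
cv2.imwrite(sys.argv[1],np.hstack([a,b])[:,:,::-1])
E
python3 w.py pics/c5.png
```

```text
ee_pos: [0.5024, 0.087, 0.0567]
15.1 [0.5035 0.088  0.0581]
top 1.0 [[156, 216], [153, 216]]
top 322.0 [[159, 195], [159, 202], [162, 204], [162, 207], [166, 206], [173, 209], [187, 209], [187, 197]]
scene 222.0 [[225, 160], [225, 168], [236, 177], [240, 178], [247, 175], [233, 160]]
```

View pics/c5.png

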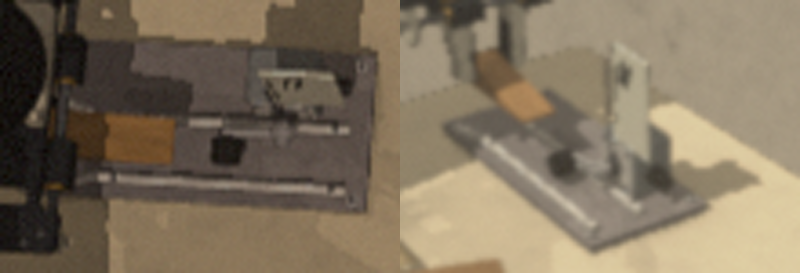

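The left crop shows the wedge in the fingers above the channel, thin end at top px (187,203), facing the roller. The right crop agrees. I'll compute the offset from the centre line.

Run:
```python
from h import *
t=cams.capture('top');h=cv2.cvtColor(t,cv2.COLOR_RGB2HSV).astype(int)
S=h[...,1]; print("row edge",[ (v,S[v,176:194].tolist()) for v in(200,205)]); print("cols",[(u,S[192:215,u].tolist()) for u in(176,183)])
st=readout.state();z=st["ee_pos"][2]-.004+.004
for u in(176,183):
    col=S[190:216,u]; g=np.where(col>110)[0]; va,vb=g.min()+190-.5,g.max()+190+.5
    A,B=ray("top",(u,va),z+(.003)),ray("top",(u,vb),z); m=(A+B)/2
    print(u,va,vb,A.round(4),B.round(4),"mid x",m[0].round(4),"centre line",(.4965+.042*(m[1]+.03)).round(4))
print("thin end",ray("top",(187.5,203.3),z), st["ee_pos"])
```

```text
row edge [(200, [161, 157, 162, 156, 165, 164, 163, 159, 161, 153, 165, 126, 52, 47, 49, 55, 58, 55]), (205, [155, 162, 155, 155, 155, 157, 155, 159, 155, 166, 165, 95, 46, 52, 56, 53, 51, 52])]
cols [(176, [71, 63, 60, 77, 139, 156, 164, 154, 161, 163, 161, 156, 164, 155, 162, 163, 147, 88, 50, 60, 55, 52, 52]), (183, [52, 61, 57, 44, 116, 157, 165, 159, 159, 156, 160, 160, 157, 159, 162, 153, 159, 113, 47, 56, 52, 45, 47])]
176 195.5 208.5 [0.5162 0.0307 0.0613] [0.4835 0.0298 0.0583] mid x 0.4998 centre line 0.499
183 195.5 209.5 [0.5164 0.0131 0.0613] [0.4812 0.0121 0.0583] mid x 0.4988 centre line 0.4983
thin end [0.49720533 0.00147302 0.05826531] [0.50361392 0.08828166 0.05826531]
```

Lateral error is under 1 mm and the thin end is at rig y ≈ 33 mm. Lowering.

```bash
python3 -m crank '[0,0.7,10,0,0,0,0,0.7,20,0,0,0,0,0.7,28,0,0,0,0,0.7,34,0,0,0,0,0.7,38,0,0,0,0,0.7,38,0,0,0,0,0.7,38,0,0,0]' |egrep 'ee_pos|rot|force: \['; for i in 1 2; do python3 -m crank '[0,0,1,0,0,0,0,0,1,0,0,0]' | egrep 'ee_pos|force: \[' ; done; python3 -c "
from h import *
go(.5,.088,.014,-92.4)"
```

```text
ee_pos: [0.502, 0.0882, 0.0187]
tcp_rot: [3.141, -0.0, -1.612]
force: [-0.2, -0.3, -0.7]
ee_pos: [0.5021, 0.0883, 0.0179]
force: [-1.0, -0.1, -0.3]
ee_pos: [0.5019, 0.0882, 0.0168]
force: [-0.8, -0.4, -0.1]
t16.2 row [0.3 1.9 2.8] [-0.   0.   0.1]
```

```bash
for i in 1 2 3; do python3 -m crank '[0,0,1,0,0,0,0,0,1,0,0,0]' | egrep 'ee_pos|force: \[' ; done
```

```text
ee_pos: [0.5019, 0.0882, 0.0157]
force: [0.3, -0.6, -0.6]
ee_pos: [0.5019, 0.0882, 0.0146]
force: [0.1, -0.7, 0.8]
ee_pos: [0.502, 0.0882, 0.0137]
force: [0.2, -0.4, 0.1]
```

```bash
for i in 1 2; do python3 -m crank '[0,0,0.5,0,0,0,0,0,0.5,0,0,0]' | egrep 'ee_pos|force: \[' ; done
```

```text
ee_pos: [0.502, 0.0882, 0.0137]
force: [-3.2, -0.3, 6.0]
ee_pos: [0.502, 0.0882, 0.0137]
force: [-4.5, -0.4, 12.0]
```

It has landed on the channel floor. I'll prepare a pointer reader (darkness profile over the dial by angle), take the rest reading, then slide.

```bash
cat > ptr.py <<'E'
from h import *
def rig(p): # rig mm -> world
    o=np.array([.4965,-.032,0]); a=np.radians(-2.4); R=np.array([[np.cos(a),-np.sin(a),0],[np.sin(a),np.cos(a),0],[0,0,1]])
    return o+R@(np.array(p)/1e3)
T=np.arange(-.15,.45,.03)
for n in("top","scene"):
    g=np.mean([cv2.cvtColor(cams.capture(n),cv2.COLOR_RGB2GRAY).astype(np.float32) for _ in range(2)],0)
    for r0,r1 in((72,86),(86,99)):
        out=[]
        for th in T:
            P=proj(n,[rig((28,-40-r*np.sin(th),34+r*np.cos(th))) for r in np.linspace(r0,r1,6)]).astype(np.float32)
            out.append(cv2.remap(g.astype(np.float32),P[:,0][None],P[:,1][None],cv2.INTER_LINEAR).mean())
        print(n,r0,np.round(out).astype(int).tolist())
E
python3 -m crank '[0,0,-0.7,0,0,0,0,0,-0.7,0,0,0]' | egrep 'clock|ee_pos|force: \['; python3 ptr.py; python3 -c "
from ptr import T;" >/dev/null
python3 -m crank '[5,0,0,0,0,0,12,0,0,0,0,0,20,0,0,0,0,0,28,0,0,0,0,0,35,0,0,0,0,0,40,0,0,0,0,0,40,0,0,0,0,0]'
```

```text
clock: 17.45
ee_pos: [0.502, 0.0883, 0.0137]
force: [-1.4, 0.7, 5.3]
top 72 [84, 83, 78, 69, 70, 80, 93, 98, 84, 89, 99, 86, 87, 97, 99, 98, 98, 98, 99, 99]
top 86 [76, 83, 84, 86, 70, 72, 95, 99, 73, 76, 98, 59, 68, 96, 98, 98, 98, 98, 99, 99]
scene 72 [118, 113, 112, 112, 116, 121, 124, 124, 125, 129, 136, 138, 143, 150, 156, 162, 165, 165, 166, 166]
scene 86 [129, 125, 122, 121, 123, 130, 133, 130, 124, 114, 105, 94, 95, 103, 122, 145, 158, 164, 165, 166]
clock: 18.55
ee_pos: [0.5007, 0.0472, 0.0137]
tcp_rot: [-3.141, -0.0, -1.612]
force: [1.9, -2.2, 5.3]
grip_width: 0.0318
gripper_force: 20.0
```

The top view reads cleanly. The pointer rests at −0.02 apparent, the first mark is at about 0.10 and the second at about 0.19 (constant offset −0.025). Continuing to slide.

```bash
python3 -m crank '[3,0,0,0,0,0,6,0,0,0,0,0,9,0,0,0,0,0,10,0,0,0,0,0,10,0,0,0,0,0]'|egrep 'clock|ee_pos|force: \['; python3 ptr.py|grep top
```

```text
clock: 19.05
ee_pos: [0.5003, 0.0384, 0.0137]
force: [0.0, 4.1, 5.7]
top 72 [85, 85, 86, 94, 97, 79, 77, 91, 84, 92, 100, 87, 89, 98, 100, 100, 99, 99, 100, 99]
top 86 [77, 85, 84, 88, 97, 98, 89, 87, 73, 78, 99, 60, 69, 97, 100, 99, 98, 99, 99, 100]
```

```bash
python3 -m crank '[3,0,0,0,0,0,6,0,0,0,0,0,9,0,0,0,0,0,12,0,0,0,0,0,15,0,0,0,0,0,15,0,0,0,0,0]'|egrep 'clock|ee_pos|force: \['; python3 ptr.py|grep top
```

```text
clock: 19.85
ee_pos: [0.4997, 0.0233, 0.0137]
force: [0.1, 3.6, 5.3]
top 72 [85, 85, 86, 93, 99, 101, 101, 101, 68, 54, 82, 87, 89, 98, 100, 100, 100, 100, 100, 99]
top 86 [72, 81, 82, 88, 98, 99, 100, 101, 71, 51, 89, 60, 69, 97, 100, 99, 99, 100, 100, 102]
```

The pointer is on the first mark now (apparent 0.115). 7 mm more puts it mid-way.

```bash
python3 -m crank '[2,0,0,0,0,0,4,0,0,0,0,0,6,0,0,0,0,0,7,0,0,0,0,0,7,0,0,0,0,0]'|egrep 'clock|ee_pos|force: \['; python3 ptr.py|grep top
```

```text
clock: 20.55
ee_pos: [0.4994, 0.0166, 0.0137]
force: [0.2, 4.5, 6.3]
top 72 [83, 85, 87, 94, 99, 99, 100, 102, 86, 85, 72, 70, 87, 100, 101, 100, 100, 100, 100, 99]
top 86 [71, 79, 82, 88, 97, 99, 99, 99, 75, 76, 72, 47, 69, 99, 101, 99, 99, 99, 100, 100]
```

The pointer reads about 0.163 apparent, i.e. θ ≈ 0.185, between the marks. Releasing gently.

```bash
python3 -m crank '[0,0,-0.5,0,0,0,0,0,-0.5,0,0,0]' |egrep 'ee_pos|force: \['; python3 -m crank '[0,0,0,0,0,0,0,0,0,0,0,0,0,0,0,0,0,0,0,0,0,0,0,0,0,0,0,0,0,0,0,0,0,0,0,0]' 0.6|egrep 'ee_pos|force: \[|grip_w'; python3 ptr.py|grep top
```

```text
ee_pos: [0.4989, 0.0161, 0.0137]
force: [1.7, 2.6, 0.9]
ee_pos: [0.4989, 0.0162, 0.0139]
force: [1.2, -0.2, 0.1]
grip_width: 0.0526
top 72 [82, 84, 86, 94, 100, 100, 100, 101, 85, 83, 68, 67, 87, 100, 100, 101, 100, 100, 100, 100]
top 86 [71, 78, 81, 87, 97, 99, 99, 100, 75, 77, 71, 45, 69, 98, 100, 99, 100, 100, 100, 101]
```

Unchanged after release. Now I'll lift away and make a final visual check.

```bash
python3 -m crank '[0,0,-10,0,0,0,0,0,-30,0,0,0,0,0,-70,0,0,0,0,0,-120,0,0,0,0,0,-160,0,0,0,-40,0,-180,0,0,0,-80,0,-180,0,0,0,-120,0,-180,0,0,0,-150,0,-180,0,0,0,-150,0,-180,0,0,0]' |egrep 'clock|ee_pos|force: \['; python3 ptr.py|grep top; sed -i 's/t\[165:240,140:250\],(400,273)/t[165:225,140:250],(400,218)/;s/s\[145:220,205:315\],(400,273)/s[150:210,215:325],(400,218)/' w.py; python3 w.py pics/c6.png
```

```text
clock: 22.75
ee_pos: [0.5054, 0.1691, 0.1948]
force: [-0.4, 0.7, -0.0]
top 72 [81, 81, 83, 89, 95, 95, 95, 96, 81, 80, 66, 66, 83, 94, 96, 95, 95, 95, 95, 96]
top 86 [74, 80, 80, 85, 93, 94, 94, 94, 71, 73, 67, 44, 67, 94, 96, 95, 95, 94, 96, 96]
23.05 [0.505  0.1652 0.1942]
top 0.0 [[164, 220]]
top 381.5 [[178, 200], [179, 212], [217, 214], [217, 205], [215, 203], [207, 202], [206, 208], [204, 210], [199, 210], [196, 208], [197, 200]]
scene 210.0 [[234, 181], [234, 185], [250, 199], [253, 200], [259, 197], [253, 190], [248, 191], [245, 188], [247, 183], [243, 179]]
```

View pics/c6.png

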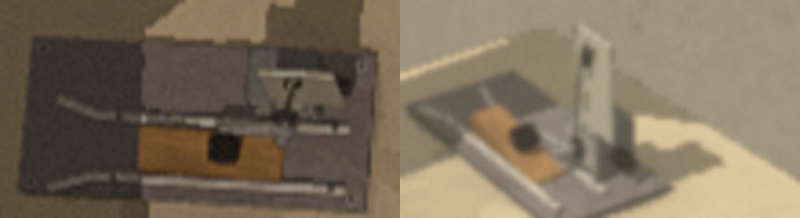

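The pictures show the wedge flat between the rails with its thin end past the roller at crop (225,150). The pointer's lean lies between the marks (θ ≈ 0.18), the gripper is clear, and nothing else has moved. Handing in.

```bash
python3 -c "
from plant import ctrl
print(ctrl.hand_in())"
```

```text
the job is handed in; nothing more can be done
None
```

The job is handed in: the beech wedge lies flat in the channel, thin end under the roller, and the pointer stands between the two marks at about 0.18 rad (click 0.13, limit 0.22), unchanged after the gripper let go and backed off.

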